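# Make the lit desk magnifier ready

## Task

Get the desk magnifier ready for use. First load the smaller of the two battery cells into the holder on the magnifier's base: press its flat end against the spring plate and drop its nub end in behind the low end wall, so that it lies fully home. Then seat the lens gently on the three grooved posts, right side up, so that each of its three ball feet lies at the bottom of its own groove and it cannot rock, and leave the rest of the desk undisturbed.

Things in the scene. Friction and masses are not known exactly. Their poses are not given: they have to be found in the camera images.
- stand: Magnifier stand, fixed. White base plate 120 x 220 mm, 8 mm thick (x -56 to +64, y -110 to +110 mm); origin under its middle, z up. At y = +55 mm three aluminium posts for the lens; at y = -55 mm the cell holder, its axis along y: a low end wall on the +y side, a spring plate on the -y side in front of a block (y -92 to -104 mm, top 44 mm above the desk).
- spring_plate (a joint): How far the holder's steel spring plate (22 mm wide, top 48 mm above the desk, taller than the end wall) is pushed in, along the stand's -y, in m: 0 free, at most 0.012, about 0.006 with a cell home. 500 N/m. Free, its face is 19 mm to -y of cell_home: the 44 mm gap to the end wall is 6 mm shorter than the cell. A cell can push it while still above the end wall, then be lowered.
- cell_home (a point): Where the centre of the loaded cell comes to lie, 25 mm above the desk; axes as the stand's; its nub points to +y. Under it two sloping rails narrower than the cell: fingers pass beside them down to the base plate. The low end wall (24 mm wide, top 28 mm above the desk) has its inner face 25 mm to +y of this point.
- lens_home (a point): Where lens_center comes to lie when the lens is seated (62 mm above the desk); axes as the stand's. The seated lens has the same heading as the stand. Fingers have free room beside the lens on the stand's +y and -y sides, down to the base plate.
- seat0 (a point): Where the centre of ball foot 0 lies when home in the groove of the single post, 38 mm to +x of the lens axis, 53 mm above the desk. The post tops are 90-degree V grooves running radially from the lens axis, 14 mm long, 13 mm wide at the mouth, mouths 53 mm above the desk.
- seat1 (a point): The same for foot 1: post at 140 degrees from +x about the lens axis, 38 mm from it.
- seat2 (a point): The same for foot 2: post at -140 degrees from +x about the lens axis, 38 mm from it.
- lens_center (a point): Centre of the lens's frame, half-way up. Black round frame 51 mm wide, 14 mm high, clear glass in it; grip flats 20 mm wide, 54 mm apart, face its +y and -y. Three lugs reach out 42 mm at 0, +140, -140 degrees from its +x, each with a 10 mm steel ball under it, undersides 14 mm below this point. 90 g, z up. Starts on its balls on a fixed cork coaster 110 mm square, 5 mm thick.
- foot0 (a point): Centre of the lens's ball foot 0 (its ball is lens_c0; the single one, on its +x), 9 mm below and 38 mm out from lens_center.
- foot1 (a point): Centre of ball foot 1 (lens_c1), at +140 degrees.
- foot2 (a point): Centre of ball foot 2 (lens_c2), at -140 degrees.
- cell_center (a point): Centre of the smaller cell: 26 mm in diameter, 50 mm long over all, axis along its own y, nub (8 mm wide, 2 mm high) at the +y end, flat end at -y. About 65 g. It starts lying in a small fixed grey tray, axis 18 mm above the desk; the tray is narrower than the cell, so fingers pass down beside it to the desk. Either cell may be the nearer.
- cell_nub (a point): Tip of the smaller cell's nub, on its axis, 25 mm from cell_center.
- big_cell_center (a point): Centre of the larger cell (33 mm in diameter, 61 mm long), which stays in its own tray of the same kind.
- big_cell: The larger cell; origin under its middle.
- mug: White mug, 80 mm wide, 95 mm high; origin under its middle. Stays where it is.
- stapler: Black stapler 140 mm long, 55 mm high; origin under its middle. Stays where it is.
There are look-alikes about, which are no part of the job. Leave any blue or purple look-alike of the part that bears lens_center alone.

How it is judged:
On the way, in this order (a step that is already met when the one before it is completed fails the run):
1. the smaller cell lies home in the holder, nub at the end wall, pressed by the spring, and is let go (distance between cell_center and cell_home below 0.003 m and y of cell_nub in the frame of cell_home above 0.022 m and value of joint spring_plate above 0.004 m and contact force between the fingers and cell below 0.01 N), for 0.2 s.
2. after that, the lens's three ball feet come home in their grooves (distance between foot0 and seat0 below 0.0018 m and distance between foot1 and seat1 below 0.0018 m and distance between foot2 and seat2 below 0.0018 m), for 0.2 s.
At the end, for the whole second after the job is handed in: The smaller cell's centre is within 3 mm of its home, its nub end at the end wall and the spring plate pushed in at least 4 mm; each of the lens's three ball feet is within 1.8 mm of the bottom of its own groove and bears on it; cell and lens are at rest (all of step 2 and distance between cell_center and cell_home below 0.003 m and y of cell_nub in the frame of cell_home above 0.022 m and value of joint spring_plate above 0.004 m and contact force between each of lens_c0, lens_c1, lens_c2 and stand above 0.03 N and linear speed of each of lens, cell below 0.01 m/s); the robot touches nothing.
It fails at once if the lens is tipped by more than about 45 degrees (angle between lens_center's own z axis and vertical above 0.8 rad).
It fails at once if the lens is dropped or pressed hard onto the stand (over 40 N) (contact force between lens and stand above 40 N).
It fails at once if the larger cell, the mug or the stapler is moved by more than 3 cm (distance of any of big_cell, mug, stapler from where it was at the start of the episode above 0.03 m).
It also fails if it takes over 61 s, if anything falls off the work surface, if the arm or the gripper's body presses on something with over 40 N, if the wrist force passes 120 N, or if a joint passes its speed limit or range.

## Robot

A 6-joint arm with a two-finger parallel gripper is mounted at the origin on the work surface. World frame = base frame: x ahead of the robot, y to its left, z up, the work surface at z = 0. Lengths are in m, angles in rad, forces in N, time in s.
With the tool pointing down it reaches from about 0.375 to 0.9 m from the base axis. Payload 3.1 kg.
Tool frame: the origin (TCP) lies midway between the tips of the shut fingers; the grasp point (between the pads) lies 19 mm behind it (pinch_z is the distance from the TCP to the grasp point, in m); y points along the fingers, z is the direction in which the jaws open and shut, and the axes are right-handed (so a half turn about y gives the same grasp; the last joint's range is limited). The gripper opens to 87 mm and grips with 3 to 60 N. Pads are 19 mm wide; open, the fingers measure 117 mm over their backs; the gripper's body (75 mm by 190 mm) begins 51 mm behind the grasp point.
Start: joints at [0.929, 0.527, 1.433, -0, 1.181, -0.178], TCP at [0.279, 0.559, 0.223] pointing down, gripper open.
Joint ranges: [-3.08, 3.08], [-0.75, 2.2], [0.22, 2.44], [-1.43, 4.57], [0, 2.65], [-2.85, 2.85]. Speed limits (rad/s): [2.79, 2.79, 3.14, 3.14, 3.14, 3.14].

## Interface

Orientations are given as a unit quaternion [x, y, z, w].
In Python, from rig import * gives the robot as it stands.
- The arm moves only by the tool drive_tool, never from a script. Its argument "plan" is a list of rows, each a list of 7 numbers: the shift along the tool's x, y, z in mm, then the turn, a rotation vector about the tool's x, y, z in degrees, then the finger opening in mm, from 0 to 87. A call has 1 to 10 rows; each row is the pose to reach, as a shift and turn from the pose commanded when the call began, along the tool's axes at that moment; what a row does not reach only later rows make up. A row lasts 1/10 s, in which the tool goes at most 50 mm and 8.59 degrees, less where a joint would pass 70% of its speed; a pose out of reach is approached as far as the arm can. A call with a gripper value outside its range is refused whole. The fingers move at their own pace and stop on an object; "newtons" is the grip in N (left out, the last holds). Time passes only in rows, so rows that repeat a pose let the fingers close. It gives the time, the measured TCP pose, the force and the opening at its end, in the units of the state.
- get_obs(): the state, without advancing time (a new reading comes with each control period).
- camera(name): name is "side" or "top"; returns the picture (384x512x3 uint8, blue, green, red); there is no depth.
- get_calibration(name): a dict with "fx", "fy", "cx", "cy" (pixels), "D" ([k1, k2, p1, p2, k3] as OpenCV has them; the pictures are not rectified), "origin" and "rotation" of the camera in the world. Camera axes: x right, y down, z forward; pixel columns grow to the right and rows downward; lengths in m; the calibration is good to about 2 mm. A picture is of the moment at which its call begins. get_calibration takes no time and is no camera call.
- hand_in(): hands the job in, once; it reports no verdict.
Trained networks look in the newest picture that a camera, given by its name, has taken for a name from the list of things; names that differ only in an ending like _2 or _b are one class to them, and where a whole thing is asked for, a point or a joint stands for the part that bears it (a point fixed in the world has none). Each returns a list of dicts, best first, with "conf" (0 to 1); they miss things now and then, are a little off and sometimes report something else, mostly with a low value. They report only what shows in the picture. A call takes as long as a camera call. They do not tell look-alikes from the thing itself.
- spot_in(camera, target): "location" ([column, row] in pixels, amid what is visible of it).
- mark_of(camera, target): "location" ([column, row] in pixels: a listed point, or the origin of a listed thing).
The state is a dict: "time": time; "q": joint angles; "joint_velocities": joint speeds; "joint_torque": joint torques, N m; "position": TCP position; "tool_rot": TCP orientation; "ft_force": force on the tool from outside, world axes, zero at the start; "moment": the same for the moment, N m; "grip_width": finger opening in m.
Only numpy, scipy, OpenCV 4.12 (cv2) and the standard library are available. Lean on these libraries where they do the work, as an engineer would, in place of code of your own. Each camera call takes 0.05 s, during which the arm holds its last target. There are 200 camera calls.

## Working session

There is one attempt and no reset: what is moved stays moved. The work goes in short steps, Python scripts to look and compute and a tool call to move; the robot and the scene stay as the last step left them, time stands still between calls to the robot, and variables do not carry over. Pictures are saved under pics/ and viewed, about 8 in all and at most 12, crops included, and the job is handed in when it is done.

Besides the shell and the picture viewer there is one more tool, called after "Call:" by a JSON object that holds its "method" and its "body", one argument or row to a line. drive_tool: Moves the arm, as the interface text tells. Its arguments: {"type":"object","properties":{"plan":{"type":"array","items":{"type":"array","items":{"type":"number"}}},"newtons":{"type":"number"}},"required":["plan"]}

```bash
ls; mkdir -p pics
cat > h.py <<'E'
from rig import *
import numpy as np, cv2
from scipy.spatial.transform import Rotation as R
def cal(n):
    c=get_calibration(n); K=np.array([[c['fx'],0,c['cx']],[0,c['fy'],c['cy']],[0,0,1]])
    Rm=np.array(c['rotation']); 
    return K,np.array(c['D'],float),np.array(c['origin']),Rm
def ray(n,px):
    K,D,o,Rm=cal(n); u=cv2.undistortPoints(np.array([[px]],float),K,D)[0,0]
    return o,Rm@np.array([u[0],u[1],1])
def atz(n,px,z):
    o,d=ray(n,px); return o+d*(z-o[2])/d[2]
def proj(n,P):
    K,D,o,Rm=cal(n); P=np.atleast_2d(P); 
    return cv2.projectPoints((P-o)@Rm,np.zeros(3),np.zeros(3),K,D)[0][:,0]
def tri(a,pa,b,pb):
    (o1,d1),(o2,d2)=ray(a,pa),ray(b,pb)
    d1=d1/np.linalg.norm(d1);d2=d2/np.linalg.norm(d2)
    s=np.linalg.lstsq(np.stack([d1,-d2],1),o2-o1,rcond=None)[0]
    p,q=o1+s[0]*d1,o2+s[1]*d2
    return (p+q)/2,np.linalg.norm(p-q)
E
python3 - <<'E'
from h import *
np.set_printoptions(precision=4,suppress=True)
for n in ('top','side'):
    print(n,get_calibration(n))
    cv2.imwrite(f'pics/{n}0.png',camera(n))
for n in ('top','side'):
    for t in ['stand','cell_home','lens_home','seat0','seat1','seat2','lens_center','foot0','foot1','foot2','cell_center','cell_nub','big_cell_center','mug','stapler']:
        print(n,t,[(np.round(r['location'],1).tolist(),round(r['conf'],2)) for r in mark_of(n,t)])
print(get_obs())
E
```

```text
pics
top {'fx': 406.1656302874218, 'fy': 406.1656302874218, 'cx': 259.9388120747517, 'cy': 197.9625223269546, 'D': array([-0.1443,  0.    ,  0.    ,  0.    ,  0.    ]), 'origin': array([0.3588, 0.0657, 1.111 ]), 'rotation': array([ 0.7096, -0.7008,  0.0497, -0.0539])}
side {'fx': 493.48065349634646, 'fy': 493.48065349634646, 'cx': 257.79860352853206, 'cy': 186.82896693409606, 'D': array([-0.1554,  0.    ,  0.    ,  0.    ,  0.    ]), 'origin': array([ 0.3428, -0.9913,  0.6482]), 'rotation': array([ 0.8566, -0.0653,  0.0472, -0.5096])}
top stand [([270.3, 201.5], 0.72)]
top cell_home [([292.0, 209.4], 0.68)]
top lens_home [([254.3, 196.2], 0.9), ([125.8, 185.1], 0.61)]
top seat0 [([255.1, 183.2], 0.92), ([244.9, 204.0], 0.81), ([256.5, 212.4], 0.74), ([390.5, 171.3], 0.47)]
top seat1 [([255.1, 183.2], 0.92), ([244.9, 204.0], 0.81), ([256.5, 212.4], 0.74), ([390.5, 171.3], 0.47)]
top seat2 [([255.1, 183.2], 0.92), ([244.9, 204.0], 0.81), ([256.5, 212.4], 0.74), ([390.5, 171.3], 0.47)]
top lens_center [([165.1, 284.3], 0.67), ([166.4, 232.5], 0.65), ([172.1, 176.3], 0.62)]
top foot0 [([
[... 2022 characters left out ...]
301.6], 0.84)]
side cell_nub [([248.0, 293.1], 0.57), ([223.6, 164.1], 0.55)]
side big_cell_center [([328.0, 291.0], 0.92)]
side mug [([246.1, 145.7], 0.61)]
side stapler [([347.2, 208.6], 0.96), ([251.0, 302.8], 0.73)]
{'time': 1.6, 'q': array([ 0.9295,  0.5275,  1.4327, -0.    ,  1.1814, -0.1785]), 'joint_velocities': array([ 0.0017, -0.0004,  0.0014,  0.0026,  0.0009, -0.0002]), 'joint_torque': array([ -0.0013, -44.0004, -17.698 ,   0.0634,   0.0505,  -0.    ]), 'position': array([0.279 , 0.5592, 0.2226]), 'tool_rot': array([-0.6882,  0.1622, -0.1622,  0.6883]), 'ft_force': array([-0.8351,  0.399 ,  0.6455]), 'moment': array([ 0.0178,  0.0369, -0.0164]), 'grip_width': 0.08675760778923322}
```

```bash
sed -i "s/Rm=np.array(c\['rotation'\]);/Rm=R.from_quat(c['rotation']).as_matrix()/" h.py
python3 - <<'E'
import cv2
a=cv2.imread('pics/top0.png')[100:330,100:430]; cv2.imwrite('pics/t1.png',cv2.resize(a,None,fx=2.4,fy=2.4,interpolation=cv2.INTER_CUBIC))
a=cv2.imread('pics/side0.png')[130:330,130:400]; cv2.imwrite('pics/s1.png',cv2.resize(a,None,fx=2.9,fy=2.9,interpolation=cv2.INTER_CUBIC))
E
```

```text
(no output)
```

View pics/t1.png

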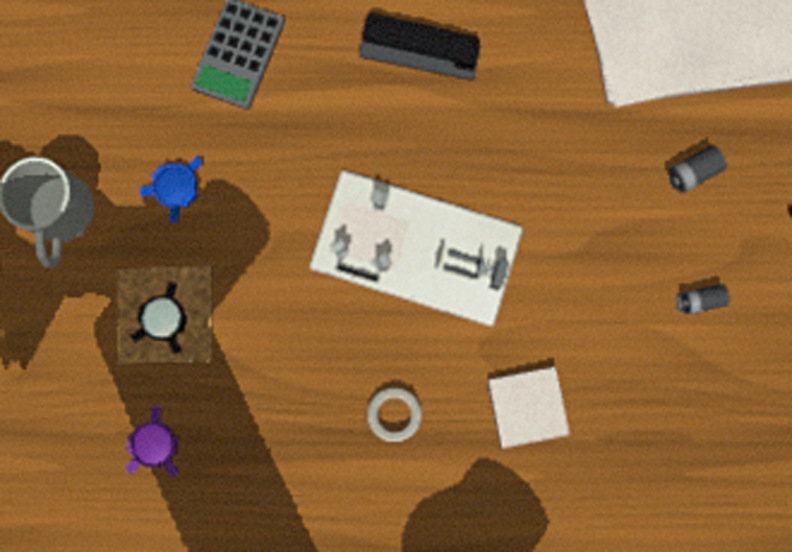

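View pics/s1.png

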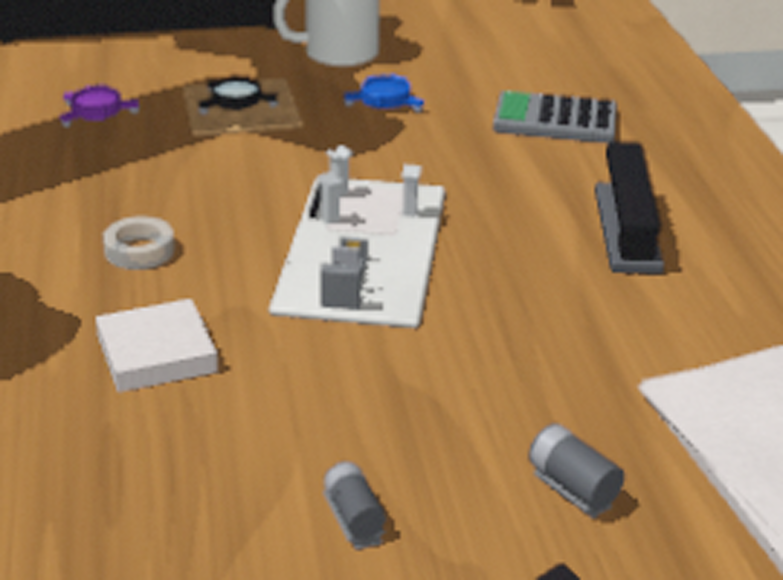

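```bash
cat > fit.py <<'E'
from h import *
from scipy.optimize import least_squares
np.set_printoptions(precision=4,suppress=True)
im={n:cv2.imread(f'pics/{n}0.png') for n in ('top','side')}
# stand: top-face corners, white mask polygon
loc=np.array([[-.056,-.11,.008],[.064,-.11,.008],[.064,.11,.008],[-.056,.11,.008]])
S={'seat0':[.038,0],'seat1':38e-3*np.array([np.cos(np.radians(140)),np.sin(np.radians(140))]),'seat2':38e-3*np.array([np.cos(np.radians(140)),-np.sin(np.radians(140))])}
def W(p,L):
    c,s=np.cos(p[2]),np.sin(p[2]); L=np.atleast_2d(L)
    return np.c_[p[0]+c*L[:,0]-s*L[:,1],p[1]+s*L[:,0]+c*L[:,1],L[:,2]]
guess=lambda z,px:atz('top',px,z)
a=atz('top',[292,209.4],.025); b=atz('top',[254.3,196.2],.062)
yaw=np.arctan2(*(b-a)[[1,0]])-np.pi/2
c0=(a+b)/2; p0=np.array([c0[0],c0[1],yaw]); print('p0',p0)
def sub(n,pts):
    g=cv2.cvtColor(im[n],cv2.COLOR_BGR2GRAY)
    return cv2.cornerSubPix(g,pts.astype(np.float32).reshape(-1,1,2).copy(),(4,4),(-1,-1),(3,50,.01))[:,0]
p=p0
for k in range(3):
    o={n:sub(n,proj(n,W(p,loc))) for n in im}
    f=lambda q:np.concatenate([(proj(n,W(q,loc))-o[n]).ravel() for n in im])
    p=least_squares(f,p,loss='soft_l1').x
print('stand',p); print(f(p).reshape(2,4,2))
for n in im: print(n,least_squares(lambda q:(proj(n,W(q,loc))-o[n]).ravel(),p,loss='soft_l1').x)
pr={'cell_home':[0,-.055,.025],'lens_home':[0,.055,.062]}
for k,v in S.items(): pr[k]=[v[0],.055+v[1],.053]
for k,v in pr.items(): print(k,W(p,v)[0],[proj(n,W(p,v))[0] for n in im])
# cell, lens
print('cell',tri('top',[393.4,226.2],'side',[249.2,301.6]),'nub',tri('top',[384.3,227.7],'side',[248,293.1]),atz('top',[393.4,226.2],.018),atz('side',[249.2,301.6],.018))
print('lens',tri('top',[166.4,232.5],'side',[212.7,162.3]),atz('top',[166.4,232.5],.019))
for q in ([157.9,242],[166.8,271.3],[170.2,215.8],[171.4,245.8]): print(q,atz('top',q,.01))
print('mug',atz('top',[125.3,186.7],0))
np.save('stand.npy',p)
E
python3 fit.py
python3 - <<'E'
import cv2,numpy as np
t=cv2.imread('pics/top0.png');s=cv2.imread('pics/side0.png')
f=lambda a:cv2.resize(a,(390,390),interpolation=cv2.INTER_CUBIC)
cv2.imwrite('pics/c2.png',np.hstack([f(t[205:245,372:412]),f(t[208:258,142:192])]))
E
```

```text
p0 [ 0.5036  0.037  -0.2799]
stand [ 0.506   0.0377 -0.3   ]
[[[ 0.6041  0.0737]
  [ 0.7553 -0.6918]
  [-0.1061 -0.8232]
  [-0.2209 -0.4757]]

 [[-0.6761 -0.2171]
  [-0.0327 -0.3675]
  [-0.06    0.3613]
  [-1.4258 -1.2549]]]
top [ 0.5046  0.0384 -0.2998]
side [ 0.5071  0.0363 -0.304 ]
cell_home [ 0.4897 -0.0149  0.025 ] [array([292.467 , 209.1364]), array([249.2385, 219.6545])]
lens_home [0.5222 0.0902 0.062 ] [array([253.3486, 194.6277]), array([256.0434, 184.1776])]
seat0 [0.5585 0.079  0.053 ] [array([257.8669, 181.665 ]), array([270.9287, 188.5042])]
seat1 [0.5017 0.1222 0.053 ] [array([241.1626, 202.7473]), array([246.1677, 181.9678])]
seat2 [0.4872 0.0755 0.053 ] [array([258.833 , 208.4154]), array([243.044 , 191.0123])]
cell (array([ 0.4477, -0.2923,  0.0193]), np.float64(0.0025132061228252)) nub (array([ 0.4462, -0.2671,  0.0186]), np.float64(0.008059067707047163)) [ 0.4465 -0.2926  0.018 ] [ 0.4491 -0.2907  0.018 ]
lens (array([0.4265, 0.3259, 0.0168]), np.float64(0.00817629902096078)) [0.4223 0.3255 0.019 ]
[157.9, 242] [0.3964 0.3502 0.01  ]
[166.8, 271.3] [0.3178 0.3226 0.01  ]
[170.2, 215.8] [0.4688 0.319  0.01  ]
[171.4, 245.8] [0.3869 0.3124 0.01  ]
mug [0.5504 0.4545 0.    ]
```

View pics/c2.png

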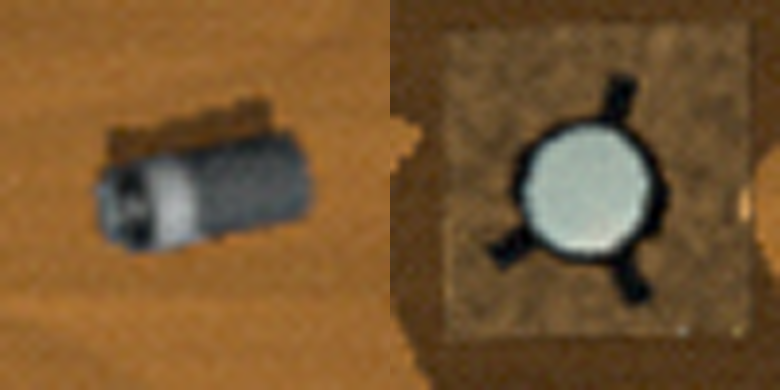

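```bash
cat >> fit.py <<'E'
def ov(n,x0,y0,w,h,s):
    a=cv2.resize(im[n][y0:y0+h,x0:x0+w],None,fx=s,fy=s,interpolation=cv2.INTER_CUBIC)
    for L,c in [(loc,(0,0,255))]+[([v],(0,255,0)) for v in pr.values()]:
        for u,v in proj(n,W(p,L)):
            cv2.circle(a,(int((u+.5-x0)*s),int((v+.5-y0)*s)),3,c,-1)
    return a
A=ov('top',225,165,100,75,4);B=ov('side',215,165,80,85,4)
a=np.zeros((340,800,3),np.uint8);a[:300,:400]=A;a[:340,420:740]=B
cv2.imwrite('pics/ov.png',cv2.resize(a,None,fx=1,fy=1))
E
python3 fit.py >/dev/null
```

```text
(no output)
```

View pics/ov.png

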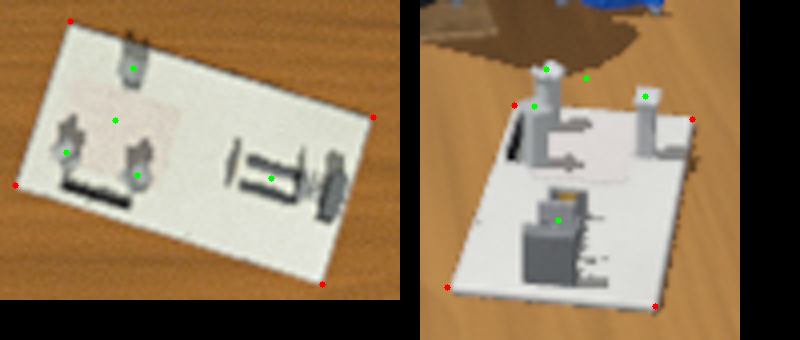

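```bash
cat > fit2.py <<'E'
from h import *
from scipy.optimize import minimize
np.set_printoptions(precision=4,suppress=True)
im={n:cv2.imread(f'pics/{n}0.png').astype(int) for n in ('top','side')}
def W(p,L):
    c,s=np.cos(p[2]),np.sin(p[2]); L=np.atleast_2d(L)
    return np.c_[p[0]+c*L[:,0]-s*L[:,1],p[1]+s*L[:,0]+c*L[:,1],L[:,2]]
t=np.linspace(0,2*np.pi,40)
def cyl(r,y0,y1): return np.concatenate([np.c_[r*np.cos(t),0*t+y,.018+r*np.sin(t)] for y in (y0,y1)])
CELL=[cyl(.013,-.025,.023),cyl(.004,.023,.025)]
LENS=[np.concatenate([np.c_[.0255*np.cos(t),.0255*np.sin(t),0*t+z] for z in (.012,.026)])]+[np.array([[np.cos(a)*x-np.sin(a)*y,np.sin(a)*x+np.cos(a)*y,z] for x in (.02,.042) for y in (-.004,.004) for z in (.015,.021)]) for a in np.radians([0,140,-140])]
def sil(n,p,M,box,s=8):
    x0,y0,w,h=box; a=np.zeros((h*s,w*s),np.uint8)
    for m in M:
        q=(proj(n,W(p,m))+.5-[x0,y0])*s
        cv2.fillConvexPoly(a,cv2.convexHull(np.round(q).astype(np.int32)),255)
    return cv2.resize(a,(w,h),interpolation=cv2.INTER_AREA)/255.
def run(n,M,box,mask,p0):
    x0,y0,w,h=box; m=mask(im[n][y0:y0+h,x0:x0+w])
    f=lambda p:((sil(n,p,M,box)-m)**2).sum()
    r=minimize(f,p0,method='Nelder-Mead',options=dict(initial_simplex=np.array(p0)+np.vstack([np.zeros(3),np.diag([.006,.006,.15])]),xatol=1e-5,fatol=1e-3))
    print(n,r.x,round(r.fun,1),round(m.sum(),1),round(sil(n,r.x,M,box).sum(),1)); return m,sil(n,r.x,M,box)
gray=lambda a:np.clip((a[...,0]-a[...,2]+35)/30.,0,1)
def lm(a):
    b=a[...,0]-a[...,2]; g=a.mean(2)
    d=((g<38)|(b>-12)).astype(np.uint8)
    k,l,st,_=cv2.connectedComponentsWithStats(d); i=1+st[1:,4].argmax()
    d=(l==i).astype(np.uint8); return cv2.morphologyEx(d,cv2.MORPH_CLOSE,np.ones((3,3),np.uint8))*1.
o=[]
o.append(run('top',CELL,(374,207,38,35),gray,[.447,-.292,-.1]))
o.append(run('side',CELL,(230,280,40,45),gray,[.449,-.291,-.1]))
o.append(run('top',LENS,(146,210,42,46),lm,[.422,.3255,-.3]))
o.append(run('side',LENS,(190,150,45,24),lm,[.424,.3235,-.3]))
f=lambda a:cv2.resize((np.clip(a,0,1)*255).astype(np.uint8),(190,190),interpolation=cv2.INTER_NEAREST)
cv2.imwrite('pics/m.png',np.vstack([np.hstack([f(q[k]) for q in o]) for k in (0,1)]))
E
python3 fit2.py
```

```text
top [ 0.4518 -0.2884  0.2184] 10.2 184.2 187.7
side [ 0.4528 -0.2948  0.1895] 24.9 397.8 365.9
top [ 0.4235  0.323  -0.241 ] 17.3 349.0 360.9
side [ 0.4248  0.3244 -0.2612] 40.7 181.0 216.9
```

View pics/m.png

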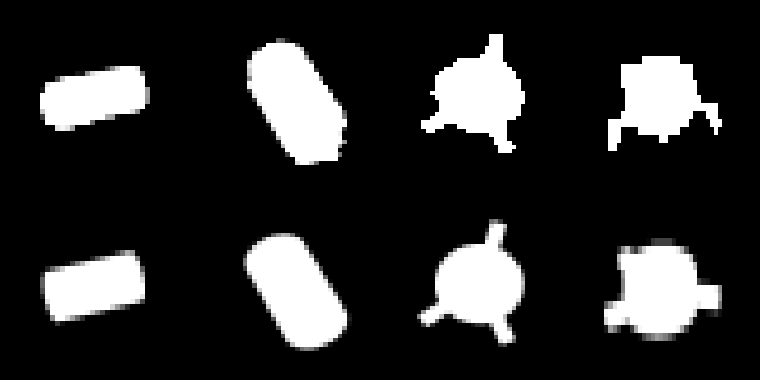

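```bash
cat > go.py <<'E'
import sys
from h import *
np.set_printoptions(precision=1,suppress=True)
# usage: go.py yawdeg x y z [x y z ...]  (mm); yaw = direction of jaw axis
o=get_obs(); M=R.from_quat(o['tool_rot']).as_matrix()
print('t',o['time'],'pos',o['position']*1000,'q',np.round(o['q'],2),'F',o['ft_force'],'w',o['grip_width']*1000, 'jaw deg',np.degrees(np.arctan2(M[1,2],M[0,2])),'tooly',np.round(M[:,1],4))
th=np.radians(float(sys.argv[1]))
for k in (0,1):
    a=th+k*np.pi; T=np.array([[np.sin(a),0,np.cos(a)],[-np.cos(a),0,np.sin(a)],[0,-1,0]])
    print('rot',np.degrees(R.from_matrix(M.T@T).as_rotvec()))
for P in np.array(sys.argv[2:],float).reshape(-1,3): print(P,'shift',M.T@(P-o['position']*1000))
E
python3 go.py 11.7 450 150 230 451 -291 130 451 -291 40 451 -291 5
```

```text
t 1.6 pos [279.  559.2 222.6] q [ 0.9  0.5  1.4 -0.   1.2 -0.2] F [-0.8  0.4  0.6] w 86.75760778923322 jaw deg 63.47917187590998 tooly [ 0.  0. -1.]
rot [-0.  51.8  0. ]
rot [   0.  -128.2    0. ]
[450. 150. 230.] shift [ 335.7   -7.4 -289.8]
[ 451. -291.  130.] shift [ 533.5   92.6 -684. ]
[ 451. -291.   40.] shift [ 533.5  182.6 -684. ]
[ 451. -291.    5.] shift [ 533.5  217.6 -684. ]
```

Call:
{"method": "drive_tool", "body": {
  "plan": [
    [336,-7,-290,0,25,0,60],
    [336,-7,-290,0,25,0,60],
    [336,-7,-290,0,25,0,60],
    [336,-7,-290,0,25,0,60],
    [336,-7,-290,0,25,0,60],
    [336,-7,-290,0,25,0,60],
    [336,-7,-290,0,25,0,60],
    [533,70,-684,0,51.8,0,60],
    [533,70,-684,0,51.8,0,60],
    [533,70,-684,0,51.8,0,60]
  ]
}}

```text
time: 2.6
position: [0.4245, 0.0863, 0.207]
tool_rot: [-0.551, 0.443, -0.444, 0.551]
ft_force: [0.3, 0.5, -0.2]
grip_width: 0.0601
```

```bash
python3 go.py 11.7 451 -291 130 451 -291 5
```

```text
t 2.6 pos [424.5  86.3 207. ] q [-0.1  0.3  1.9 -0.   0.9 -0.3] F [ 0.3  0.5 -0.2] w 60.0770624164216 jaw deg 12.363304391130335 tooly [ 0. -0. -1.]
rot [-0.1  0.7  0. ]
rot [   0.  -179.3    0.1]
[ 451. -291.  130.] shift [374.2  77.1 -55. ]
[ 451. -291.    5.] shift [374.2 202.1 -55.2]
```

Call:
{"method": "drive_tool", "body": {
  "plan": [
    [360,77,-55,0,0,0,60],
    [360,77,-55,0,0,0,60],
    [360,77,-55,0,0,0,60],
    [360,77,-55,0,0,0,60],
    [360,77,-55,0,0,0,60],
    [360,77,-55,0,0,0,60],
    [360,77,-55,0,0,0,60],
    [360,77,-55,0,0,0,60],
    [360,77,-55,0,0,0,60],
    [360,77,-55,0,0,0,60]
  ]
}}

```text
time: 3.6
position: [0.4491, -0.274, 0.1296]
tool_rot: [-0.552, 0.443, -0.441, 0.552]
ft_force: [-0.5, 0.6, -0.9]
grip_width: 0.0601
```

```bash
python3 go.py 11.7 451 -291 60 451 -291 5
python3 - <<'E'
from h import *
ims=[]
for n,(x,y,w,h) in (('top',(350,190,80,70)),('side',(200,210,112,120))):
    a=camera(n); cv2.imwrite(f'pics/{n}1.png',a)
    for t in ('cell_center','cell_nub'): print(n,t,[(np.round(r['location'],1).tolist(),round(r['conf'],2)) for r in mark_of(n,t)][:2])
E
```

```text
t 3.6 pos [ 449.1 -274.   129.6] q [-0.8  0.5  1.8  0.   0.8 -1. ] F [-0.5  0.6 -0.9] w 60.06119830436807 jaw deg 12.655975228944687 tooly [-0.  0. -1.]
rot [ 0.   1.  -0.1]
rot [  -0.2 -179.    -0.1]
[ 451. -291.   60.] shift [17.1 69.6 -1.8]
[ 451. -291.    5.] shift [ 17.2 124.6  -1.8]
top cell_center []
top cell_nub []
side cell_center [([250.1, 298.4], 0.66)]
side cell_nub [([246.9, 293.3], 0.7)]
```

Call:
{"method": "drive_tool", "body": {
  "plan": [
    [17,50,-2,0,-1,0,60],
    [17,85,-2,0,-1,0,60],
    [17,115,-2,0,-1,0,60],
    [17,124,-2,0,-1,0,60],
    [17,124,-2,0,-1,0,60],
    [17,124,-2,0,-1,0,60]
  ]
}}

```text
time: 4.5
position: [0.4523, -0.2923, 0.0069]
tool_rot: [0.556, -0.436, 0.437, -0.556]
ft_force: [-0.2, -0.0, 0.9]
grip_width: 0.0596
```

Run:
```python
from h import *
print(get_obs()['position'],get_obs()['ft_force'])
t=camera('top');s=camera('side')
f=lambda a:cv2.resize(a,(390,390),interpolation=cv2.INTER_CUBIC)
cv2.imwrite('pics/g1.png',np.hstack([f(t[185:255,355:425]),f(s[250:340,205:295])]))
```

```text
[ 0.45228843 -0.2923266   0.00689109] [-0.24109422 -0.01778725  0.89934439]
```

View pics/g1.png

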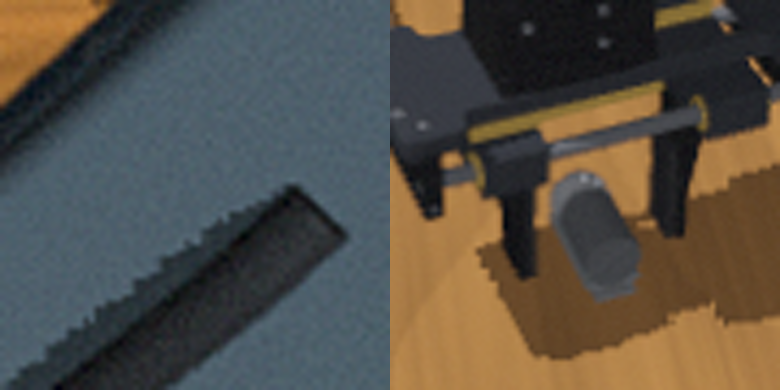

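Call:
{"method": "drive_tool", "body": {
  "plan": [
    [0,0,0,0,0,0,10],
    [0,0,0,0,0,0,10],
    [0,0,0,0,0,0,10],
    [0,0,0,0,0,0,10],
    [0,0,0,0,0,0,10],
    [0,0,0,0,0,0,10],
    [0,-30,0,0,0,0,10],
    [0,-80,0,0,0,0,10],
    [0,-110,0,0,0,0,10]
  ],
  "newtons": 30
}}

```text
time: 5.5
position: [0.4519, -0.2925, 0.1179]
tool_rot: [0.556, -0.436, 0.437, -0.556]
ft_force: [0.5, -0.9, -0.9]
grip_width: 0.0252
```

Run:
```python
from h import *
np.set_printoptions(precision=4,suppress=True)
o=get_obs();M=R.from_quat(o['tool_rot']).as_matrix();print(o['position'],o['grip_width'],o['ft_force'],M[:,2])
s=camera('side'); cv2.imwrite('pics/side2.png',s)
for t in ('cell_center','cell_nub'): print(t,[(np.round(r['location'],1).tolist(),round(r['conf'],2)) for r in mark_of('side',t)][:3])
# expected if cell centred in grip
G=o['position']+M@[0,-.012,0]; u=-M[:,0]
print(proj('side',[G,G+.025*u,G-.025*u,o['position']]))
x,y=proj('side',G)[0].astype(int)
a=s[y-50:y+50,x-50:x+50]; cv2.imwrite('pics/g2.png',cv2.resize(a,(500,500),interpolation=cv2.INTER_CUBIC)); print(x-50,y-50)
```

```text
[ 0.4519 -0.2925  0.1179] 0.025211547663739266 [ 0.4843 -0.8848 -0.8948] [0.9715 0.2371 0.0006]
cell_center [([250.6, 253.6], 0.87)]
cell_nub [([247.0, 248.6], 0.76), ([201.7, 159.8], 0.21)]
[[251.1822 254.1348]
 [245.9353 246.5183]
 [256.6728 262.0957]
 [251.1396 259.6005]]
201 204
```

View pics/g2.png

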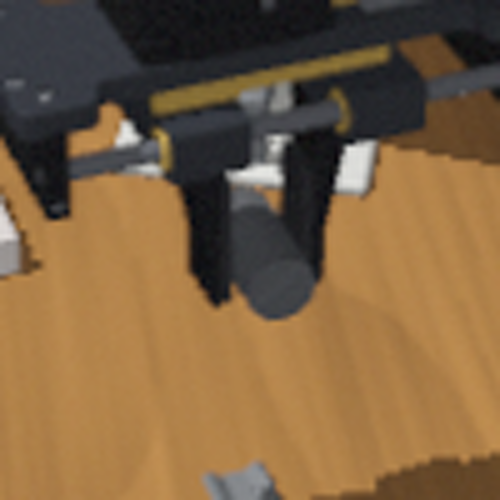

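```bash
python3 go.py -17.3 493 -6 64
```

```text
t 5.65 pos [ 452.4 -293.   117.6] q [-0.8  0.6  1.8 -0.   0.8 -1. ] F [ 0.1 -0.3 -0.9] w 25.51295011462807 jaw deg 13.712555985356643 tooly [ 0. -0. -1.]
rot [-0.2 31.   0.2]
rot [   0.2 -149.     0.2]
[493.  -6.  64.] shift [-269.4   52.8  107.4]
```

Call:
{"method": "drive_tool", "body": {
  "plan": [
    [-269,10,107,0,31,0,10],
    [-269,10,107,0,31,0,10],
    [-269,10,107,0,31,0,10],
    [-269,10,107,0,31,0,10],
    [-269,10,107,0,31,0,10],
    [-269,10,107,0,31,0,10],
    [-269,10,107,0,31,0,10],
    [-269,10,107,0,31,0,10],
    [-269,30,107,0,31,0,10],
    [-269,30,107,0,31,0,10]
  ],
  "newtons": 40
}}

```text
time: 6.65
position: [0.4899, -0.0065, 0.0837]
tool_rot: [-0.42, 0.571, -0.569, 0.417]
ft_force: [-0.4, -0.1, -0.4]
grip_width: 0.0249
```

```bash
python3 go.py -17.3 493 -6 32
python3 - <<'E'
from h import *
np.set_printoptions(precision=1,suppress=True)
o=get_obs();M=R.from_quat(o['tool_rot']).as_matrix()
C=o['position']+M@[0,-.0111,0]; u=-M[:,0]; p=[.5065,.037,-.301]
for n in ('side','top'):
    a=camera(n); cv2.imwrite(f'pics/{n}3.png',a)
    for t in ('cell_center','cell_nub','cell_home'): print(n,t,[(np.round(r['location'],1).tolist(),round(r['conf'],2)) for r in mark_of(n,t)][:2])
    print(proj(n,[C,C+.025*u,C-.025*u]).tolist())
x,y=proj('side',C)[0].astype(int);s=cv2.imread('pics/side3.png');print(x,y)
cv2.imwrite('pics/g3.png',cv2.resize(s[y-40:y+50,x-50:x+50],None,fx=6,fy=6,interpolation=cv2.INTER_CUBIC))
E
```

```text
t 6.65 pos [489.9  -6.5  83.7] q [-0.2  0.6  1.9 -0.   0.7  0.1] F [-0.4 -0.1 -0.4] w 24.948376197991262 jaw deg -17.415258468116743 tooly [-0.  0. -1.]
rot [ 0.3 -0.1  0. ]
rot [ -0.1 179.9   0.5]
[493.  -6.  32.] shift [-1.5 51.7  3. ]
side cell_center [([248.8, 190.3], 0.71)]
side cell_nub [([251.1, 186.3], 0.47), ([203.5, 159.6], 0.36)]
side cell_home [([249.6, 217.5], 0.75)]
[[249.00911106593617, 192.11800266900937], [250.69025855713167, 187.03395256458094], [247.2629101257462, 197.39960993870295]]
top cell_center [([390.3, 172.4], 0.24)]
top cell_nub []
top cell_home []
[[291.23138839105627, 205.70409445436295], [281.7996065531672, 202.6556389411033], [300.6705813512227, 208.75535800462958]]
249 192
```

View pics/g3.png

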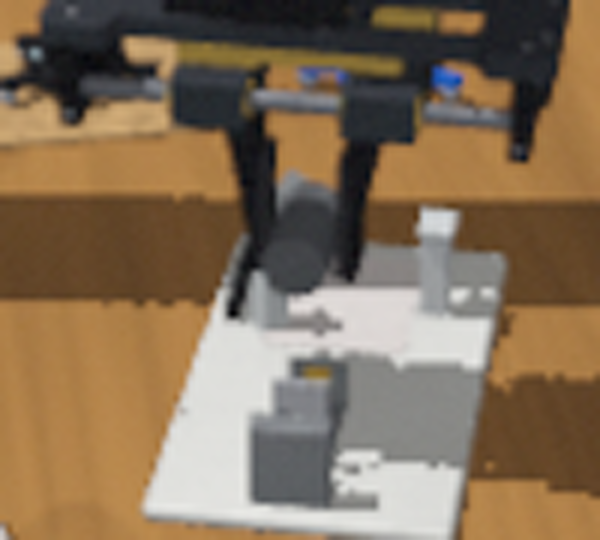

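Run:
```python
from h import *
s=cv2.imread('pics/side3.png'); x0,y0,f=222,165,9
a=cv2.resize(s[y0:y0+65,x0:x0+60],None,fx=f,fy=f,interpolation=cv2.INTER_CUBIC)
o=get_obs();M=R.from_quat(o['tool_rot']).as_matrix()
C=o['position']+M@[0,-.0111,0]; u=-M[:,0]; t=np.linspace(0,2*np.pi,40)
def dr(P,c,cl=True):
    q=np.round((proj('side',P)+.5-[x0,y0])*f).astype(int); cv2.polylines(a,[q],cl,c,1)
for k in (-.025,.023): dr(C+k*u+.013*(np.cos(t)[:,None]*M[:,2]+np.sin(t)[:,None]*M[:,1]),(0,255,0))
p=[.5065,.037,-.301]; c,sn=np.cos(p[2]),np.sin(p[2])
W=lambda L:np.array([[p[0]+c*x-sn*y,p[1]+sn*x+c*y,z] for x,y,z in L])
dr(W([(-.011,-.074,.028),(.011,-.074,.028),(.011,-.074,.048),(-.011,-.074,.048)]),(0,0,255))
dr(W([(-.012,-.03,.008),(.012,-.03,.008),(.012,-.03,.028),(-.012,-.03,.028)]),(255,255,0))
dr(W([(-.015,-.104,.008),(.015,-.104,.008),(.015,-.104,.044),(-.015,-.104,.044)]),(255,0,255))
cv2.imwrite('pics/g4.png',a)
```

```text
(no output)
```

View pics/g4.png

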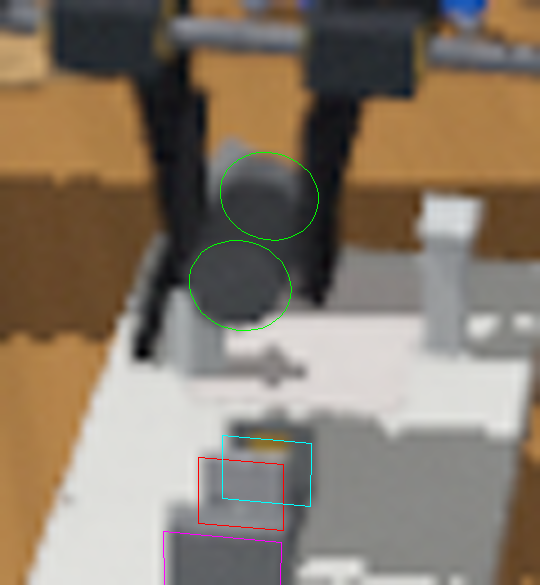

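```bash
python3 go.py -17.3 494 -6 32
```

```text
t 7.05 pos [492.   -5.8  86.3] q [-0.2  0.6  1.9 -0.   0.7  0.1] F [-0.2  0.1 -0.2] w 25.16427154076348 jaw deg -17.337718127445072 tooly [ 0. -0. -1.]
rot [-0.1 -0.  -0. ]
rot [  0.  180.   -0.1]
[494.  -6.  32.] shift [-0.4 54.3  1.9]
```

Call:
{"method": "drive_tool", "body": {
  "plan": [
    [0,20,2,0,0,0,10],
    [0,40,2,0,0,0,10],
    [0,54,2,0,0,0,10],
    [0,54,2,0,0,0,10],
    [0,54,2,0,0,0,10],
    [0,54,2,0,0,0,10]
  ]
}}

```text
time: 7.65
position: [0.4943, -0.0061, 0.0326]
tool_rot: [0.419, -0.569, 0.57, -0.42]
ft_force: [-0.0, 0.8, -1.5]
grip_width: 0.0251
```

Call:
{"method": "drive_tool", "body": {
  "plan": [
    [4,0,0,0,0,0,10],
    [8,0,0,0,0,0,10],
    [10,0,0,0,0,0,10],
    [10,0,0,0,0,0,10],
    [10,0,0,0,0,0,10]
  ]
}}

```text
time: 8.15
position: [0.4914, -0.0155, 0.0322]
tool_rot: [0.419, -0.569, 0.57, -0.419]
ft_force: [1.6, 3.3, 0.4]
grip_width: 0.0253
```

```bash
cat > st.py <<'E'
from h import *
np.set_printoptions(precision=2,suppress=True)
o=get_obs();M=R.from_quat(o['tool_rot']).as_matrix()
p=[.507,.037,-.301];c,s=np.cos(p[2]),np.sin(p[2]);d=o['position']-[p[0],p[1],0]
print('t',o['time'],'pos',o['position']*1e3,'stand-frame mm',np.array([c*d[0]+s*d[1],-s*d[0]+c*d[1],d[2]])*1e3,'F tool',M.T@o['ft_force'],'Mom',M.T@o['moment'],'w',o['grip_width']*1e3)
E
python3 st.py
```

```text
t 8.15 pos [491.38 -15.55  32.18] stand-frame mm [  0.66 -54.82  32.18] F tool [-3.63 -0.44  0.53] Mom [ 0.09 -0.04  0.46] w 25.29706409162179
```

Call:
{"method": "drive_tool", "body": {
  "plan": [
    [2,0,0,0,0,0,10],
    [2.5,0,0,0,0,0,10],
    [2.5,0,0,0,0,0,10]
  ]
}}

```text
time: 8.45
position: [0.4905, -0.0179, 0.032]
tool_rot: [0.419, -0.569, 0.57, -0.419]
ft_force: [2.8, 4.6, 1.7]
grip_width: 0.0252
```

```bash
python3 - <<'E'
from h import *
F=[]
for i in range(6):
    camera('side'); o=get_obs(); F.append(R.from_quat(o['tool_rot']).as_matrix().T@o['ft_force'])
print(np.round(F,1),np.mean(F,0))
cv2.imwrite('pics/side5.png',camera('side'))
E
python3 st.py
```

```text
[[-4.7 -2.7  0.3]
 [-4.7 -1.6  1.4]
 [-5.  -2.2  0.6]
 [-4.3 -2.4  1.5]
 [-6.3 -1.3  2.1]
 [-5.1 -1.7  1.7]] [-5.04178575 -1.97201478  1.27467964]
t 8.8 pos [490.49 -17.9   31.92] stand-frame mm [  0.51 -57.33  31.92] F tool [-5.05 -2.45  1.56] Mom [ 0.24 -0.1   0.67] w 24.914256645103634
```

Call:
{"method": "drive_tool", "body": {
  "plan": [
    [-0.5,5,0,0,0,0,10],
    [-1,10,0,0,0,0,10],
    [-1,14,0,0,0,0,10],
    [-1,17,0,0,0,0,10],
    [-1,17,0,0,0,0,10]
  ]
}}

```text
time: 9.3
position: [0.4893, -0.0167, 0.0141]
tool_rot: [-0.42, 0.57, -0.569, 0.419]
ft_force: [1.7, 3.6, -1.6]
grip_width: 0.0249
```

```bash
python3 st.py
```

```text
t 9.3 pos [489.35 -16.71  14.05] stand-frame mm [ -0.93 -56.53  14.05] F tool [-3.96  1.61  0.51] Mom [-0.06 -0.05  0.69] w 24.93062040608544
```

Call:
{"method": "drive_tool", "body": {
  "plan": [
    [-0.5,1,0,0,0,0,10],
    [-1,1,0,0,0,0,10],
    [-1,1,0,0,0,0,10]
  ]
}}

```text
time: 9.6
position: [0.4898, -0.0158, 0.0137]
tool_rot: [-0.419, 0.57, -0.569, 0.419]
ft_force: [-0.1, 4.0, -0.9]
grip_width: 0.025
```

```bash
python3 st.py
cat > look.py <<'E'
import sys
from h import *
n=sys.argv[1];x,y,w,h=map(int,sys.argv[2:6]);a=camera(n);cv2.imwrite(sys.argv[6]+'_full.png',a)
f=min(800/w,600/h);cv2.imwrite(sys.argv[6]+'.png',cv2.resize(a[y:y+h,x:x+w],None,fx=f,fy=f,interpolation=cv2.INTER_CUBIC))
E
```

```text
t 9.6 pos [489.8  -15.78  13.7 ] stand-frame mm [ -0.77 -55.5   13.7 ] F tool [-3.8   0.9  -1.31] Mom [-0.32 -0.05  0.56] w 25.005697739367243
```

Call:
{"method": "drive_tool", "body": {
  "plan": [
    [0,0,0,0,0,0,45],
    [0,0,0,0,0,0,45],
    [0,0,0,0,0,0,45],
    [0,0,0,0,0,0,45]
  ]
}}

```text
time: 10.0
position: [0.4909, -0.0164, 0.014]
tool_rot: [0.419, -0.569, 0.57, -0.419]
ft_force: [0.6, 0.1, -0.1]
grip_width: 0.0432
```

Call:
{"method": "drive_tool", "body": {
  "plan": [
    [0,-40,0,0,0,0,45],
    [0,-90,0,0,0,0,45],
    [0,-140,0,0,0,0,60],
    [40,-150,-20,0,0,0,75],
    [90,-150,-20,0,0,0,75],
    [140,-150,-20,0,0,0,75],
    [160,-150,-20,0,0,0,75],
    [160,-150,-20,0,0,0,75]
  ]
}}

```text
time: 10.8
position: [0.4236, -0.1658, 0.1642]
tool_rot: [0.418, -0.57, 0.571, -0.418]
ft_force: [1.1, 0.7, -0.3]
grip_width: 0.0742
```

```bash
python3 st.py
python3 - <<'E'
from h import *
p=[.507,.037,-.301];c,s=np.cos(p[2]),np.sin(p[2]);W=lambda x,y,z:[p[0]+c*x-s*y,p[1]+s*x+c*y,z]
L=[]
for n in ('side','top'):
    a=camera(n); cv2.imwrite(f'pics/{n}6.png',a)
    for t in ('cell_center','cell_nub','cell_home','lens_center'): print(n,t,[(np.round(r['location'],1).tolist(),round(r['conf'],2)) for r in mark_of(n,t)][:3])
    q=proj(n,[W(0,-.055,.025),W(0,-.03,.025),W(0,.055,.062)]);print(q.round(1).tolist()); x,y=q[0].astype(int)
    L.append(cv2.resize(a[y-25:y+25,x-25:x+25],(390,390),interpolation=cv2.INTER_CUBIC))
cv2.imwrite('pics/g6.png',np.hstack(L))
E
```

```text
t 10.8 pos [ 423.63 -165.81  164.19] stand-frame mm [ -19.49 -218.41  164.19] F tool [-1.01  0.3   0.81] Mom [ 0.05  0.01 -0.14] w 74.1979096010141
side cell_center [([249.5, 218.6], 0.58)]
side cell_nub [([251.0, 213.2], 0.41)]
side cell_home [([249.1, 220.0], 0.87)]
side lens_center [([165.5, 164.5], 0.65), ([211.8, 161.6], 0.54)]
[[249.7, 219.8], [251.3, 214.3], [256.5, 184.3]]
top cell_center [([292.0, 206.6], 0.55), ([157.6, 241.0], 0.5)]
top cell_nub [([286.1, 206.9], 0.49)]
top cell_home [([291.5, 207.3], 0.92), ([257.9, 210.0], 0.48)]
top lens_center [([166.6, 234.8], 0.79), ([175.3, 176.2], 0.65)]
[[292.7, 208.8], [283.9, 206.0], [253.6, 194.2]]
```

View pics/g6.png

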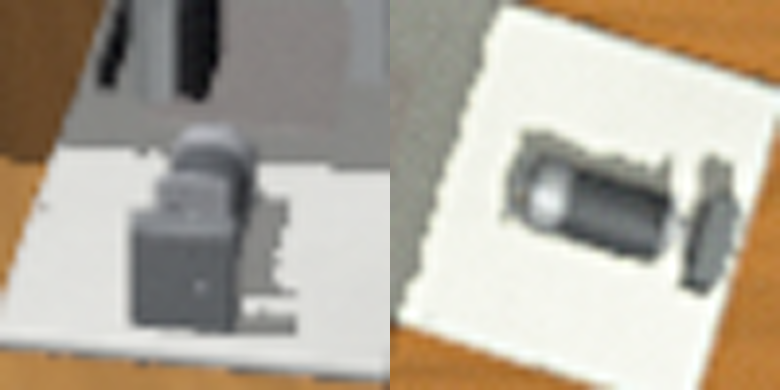

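```bash
python3 go.py 75 430 80 165 424 324 120
```

```text
t 11.3 pos [ 424.1 -162.1  163.8] q [-0.6  0.4  1.9  0.   0.8 -0.3] F [-0.5 -0.4 -0.7] w 74.87338077569808 jaw deg -17.2165568579297 tooly [-0.  0. -1.]
rot [  0.  -92.2  -0. ]
rot [ 0.  87.8  0. ]
[430.  80. 165.] shift [-233.    -1.2  -66. ]
[424. 324. 120.] shift [-464.3   43.9 -143.9]
```

Call:
{"method": "drive_tool", "body": {
  "plan": [
    [-233,0,-66,0,-46,0,75],
    [-233,0,-66,0,-46,0,75],
    [-233,0,-66,0,-46,0,75],
    [-233,0,-66,0,-46,0,75],
    [-233,0,-66,0,-46,0,75],
    [-464,20,-144,0,-92,0,75],
    [-464,20,-144,0,-92,0,75],
    [-464,20,-144,0,-92,0,75],
    [-464,20,-144,0,-92,0,75],
    [-464,20,-144,0,-92,0,75]
  ]
}}

```text
time: 12.3
position: [0.4237, 0.3258, 0.1437]
tool_rot: [-0.695, 0.128, -0.128, 0.695]
ft_force: [1.0, -0.2, 0.7]
grip_width: 0.0749
```

Call:
{"method": "drive_tool", "body": {
  "plan": [
    [0,0,0,0,0,0,75],
    [0,0,0,0,0,0,75]
  ]
}}

```text
time: 12.5
position: [0.4235, 0.3238, 0.1434]
tool_rot: [0.695, -0.13, 0.13, -0.695]
ft_force: [0.2, -0.7, 0.6]
grip_width: 0.0749
```

```bash
python3 go.py 75 424 324 60 424 324 8
```

```text
t 12.5 pos [423.5 323.8 143.4] q [ 0.4  0.5  1.7 -0.   0.9 -0.8] F [ 0.2 -0.7  0.6] w 74.92866003457873 jaw deg 68.77001114448574 tooly [-0. -0. -1.]
rot [ 0.1 -6.2 -0. ]
rot [  0.  173.8   0.1]
[424. 324.  60.] shift [ 0.5 83.4  0.5]
[424. 324.   8.] shift [  0.5 135.4   0.5]
```

Call:
{"method": "drive_tool", "body": {
  "plan": [
    [0,40,0.5,0,-6,0,80],
    [0,80,0.5,0,-6,0,80],
    [0,100,0.5,0,-6,0,80],
    [0,100,0.5,0,-6,0,80]
  ]
}}

```text
time: 12.9
position: [0.4225, 0.3207, 0.0414]
tool_rot: [0.702, -0.098, 0.093, -0.699]
ft_force: [0.8, -0.4, -0.6]
grip_width: 0.0797
```

```bash
python3 look.py side 160 120 100 75 pics/l1; python3 go.py 75 424 324 8
```

```text
t 12.95 pos [423.8 321.5  43. ] q [ 0.4  0.7  1.8 -0.   0.7 -0.9] F [ 0.   0.4 -0.2] w 79.81445022016864 jaw deg 74.48870049537847 tooly [-0. -0. -1.]
rot [ 0.2 -0.5 -0.2]
rot [  0.3 179.5   0.2]
[424. 324.   8.] shift [-0.4 35.   2.6]
```

View pics/l1.png

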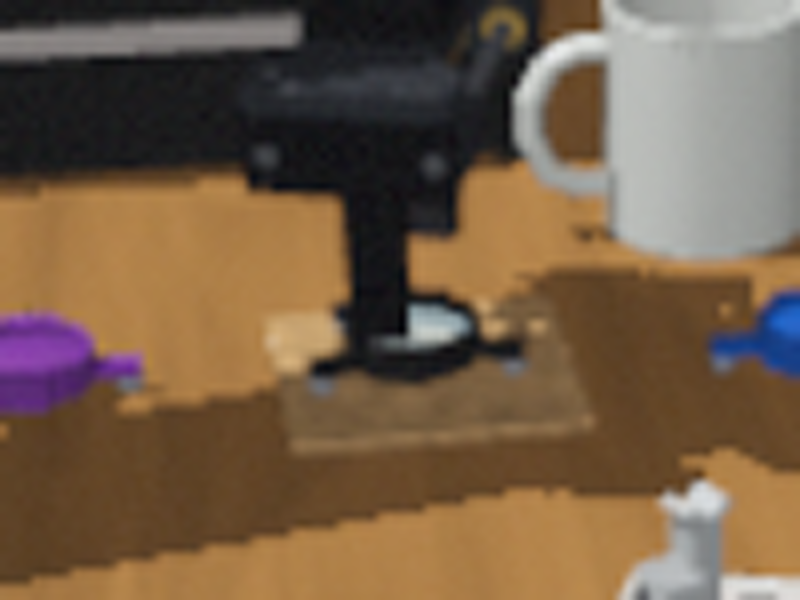

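Run:
```python
from h import *
o=get_obs();M=R.from_quat(o['tool_rot']).as_matrix();P=o['position']
for d in (-.04,-.055): print(d,proj('side',[P+d*M[:,2],P+d*M[:,2]-M[:,1]*.03]).round(1).tolist())
print(proj('side',[[.424,.324,.019],[.424,.324,.026]]).round(1).tolist())
for a in (0,140,-140):
  for y in (-.25,-.3):
    t=np.radians(a)+y; print(a,y,proj('side',[.424+.038*np.cos(t),.324+.038*np.sin(t),.01])[0].round(1))
```

```text
-0.04 [[207.5, 160.8], [207.2, 151.2]]
-0.055 [[206.5, 163.1], [206.1, 153.4]]
[[210.5, 162.1], [210.4, 159.9]]
0 -0.25 [223.3 165.5]
0 -0.3 [223.2 165.7]
140 -0.25 [202.4 160.8]
140 -0.3 [202.9 160.6]
-140 -0.25 [199.3 167.9]
-140 -0.3 [199.  167.7]
```

Call:
{"method": "drive_tool", "body": {
  "plan": [
    [-1,15,2,0,-0.5,0,80],
    [-1,28,2.5,0,-0.5,0,80],
    [-1,35,2.5,0,-0.5,0,80],
    [-1,35,2.5,0,-0.5,0,80],
    [-1,35,2.5,0,-0.5,0,80]
  ]
}}

```text
time: 13.45
position: [0.4245, 0.3261, 0.0092]
tool_rot: [-0.701, 0.091, -0.092, 0.701]
ft_force: [-0.4, 0.1, -0.1]
grip_width: 0.0798
```

Call:
{"method": "drive_tool", "body": {
  "plan": [
    [0,0,0,0,0,0,40],
    [0,0,0,0,0,0,40],
    [0,0,0,0,0,0,40],
    [0,0,0,0,0,0,40],
    [0,0,0,0,0,0,40]
  ],
  "newtons": 20
}}

```text
time: 13.95
position: [0.424, 0.326, 0.009]
tool_rot: [0.701, -0.091, 0.091, -0.701]
ft_force: [-0.5, -1.1, 2.0]
grip_width: 0.0539
```

```bash
python3 go.py 72.8 424 324 8
```

```text
t 13.95 pos [424. 326.   9.] q [ 0.5  0.8  1.8 -0.   0.6 -0.9] F [-0.5 -1.1  2. ] w 53.87318289586938 jaw deg 75.16232913939993 tooly [-0. -0. -1.]
rot [ 0.   2.4 -0. ]
rot [  -0.  -177.6   -0. ]
[424. 324.   8.] shift [ 0.5  1.  -1.9]
```

```bash
python3 go.py 72.8 523 90 82
```

```text
t 13.95 pos [424. 326.   9.] q [ 0.5  0.8  1.8 -0.   0.6 -0.9] F [-0.5 -1.1  2. ] w 53.87318289586938 jaw deg 75.16232913939993 tooly [-0. -0. -1.]
rot [ 0.   2.4 -0. ]
rot [  -0.  -177.6   -0. ]
[523.  90.  82.] shift [ 156.1  -73.  -202.8]
```

Call:
{"method": "drive_tool", "body": {
  "plan": [
    [0,-20,0,0,0,0,40],
    [0,-50,0,0,0,0,40],
    [0,-85,0,0,0,0,40],
    [0,-85,0,0,0,0,40]
  ],
  "newtons": 25
}}

```text
time: 14.35
position: [0.427, 0.3277, 0.0976]
tool_rot: [-0.699, 0.089, -0.094, 0.703]
ft_force: [1.0, 0.7, -1.0]
grip_width: 0.0542
```

```bash
python3 go.py 72.8 523 90 95 523 90 82
```

```text
t 14.35 pos [427.  327.7  97.6] q [ 0.5  0.6  1.8  0.   0.8 -0.9] F [ 1.   0.7 -1. ] w 54.20160930136889 jaw deg 75.15247013670466 tooly [ 0.  0. -1.]
rot [-0.3  2.4  0.4]
rot [   0.6 -177.6    0.5]
[523.  90.  95.] shift [ 153.7    2.4 -205.1]
[523.  90.  82.] shift [ 153.6   15.4 -205.2]
```

Call:
{"method": "drive_tool", "body": {
  "plan": [
    [30,0,-40,0,2.4,0,40],
    [62,0,-81,0,2.4,0,40],
    [94,0,-122,0,2.4,0,40],
    [125,0,-162,0,2.4,0,40],
    [148,0,-193,0,2.4,0,40],
    [156,2,-203,0,2.4,0,40],
    [156,2,-203,0,2.4,0,40],
    [156,2,-203,0,2.4,0,40],
    [156,2,-203,0,2.4,0,40]
  ]
}}

```text
time: 15.25
position: [0.5215, 0.0916, 0.0914]
tool_rot: [-0.699, 0.106, -0.105, 0.699]
ft_force: [-0.0, 0.8, -0.6]
grip_width: 0.0538
```

```bash
python3 go.py 72.8 523 90 92
python3 - <<'E'
from h import *
for n in ('side','top'):
    a=camera(n); cv2.imwrite(f'pics/{n}7.png',a)
    for t in ('lens_center','foot0','seat0'): print(n,t,[(np.round(r['location'],1).tolist(),round(r['conf'],2)) for r in mark_of(n,t)])
o=get_obs();M=R.from_quat(o['tool_rot']).as_matrix();P=o['position']; print(P)
ex=-M[:,0] if M[0,0]<0 else M[:,0]; ey=np.cross([0,0,1],ex)
C=P+[0,0,.010]
def pts(C,ex,ey,dz): return [C+.038*(np.cos(a)*ex+np.sin(a)*ey)+[0,0,dz] for a in np.radians([0,140,-140])]
print('pred feet',proj('side',pts(C,ex,ey,-.009)).round(1).tolist(), 'center',proj('side',C).round(1))
p=[.507,.037,-.301];c,s=np.cos(p[2]),np.sin(p[2]);H=np.array([p[0]-s*.055,p[1]+c*.055,.062])
print('pred seats',proj('side',pts(H,np.array([c,s,0]),np.array([-s,c,0]),-.009)).round(1).tolist())
x0,y0,f=222,140,10
a=cv2.imread('pics/side7.png')[y0:y0+60,x0:x0+70]
b=cv2.imread('pics/side6.png')[y0:y0+60,x0:x0+70]
cv2.imwrite('pics/l7.png',np.hstack([cv2.resize(k,(400,343),interpolation=cv2.INTER_CUBIC) for k in (a,b)]))
E
```

```text
t 15.25 pos [521.5  91.6  91.4] q [-0.   0.6  1.8  0.   0.8 -1.3] F [-0.   0.8 -0.6] w 53.82546387222132 jaw deg 72.85714480576468 tooly [-0.  0. -1.]
rot [ 0.   0.1 -0.1]
rot [  -0.2 -179.9   -0. ]
[523.  90.  92.] shift [ 1.9 -0.6 -1.1]
side lens_center [([267.9, 158.7], 0.64), ([163.3, 166.1], 0.54)]
side foot0 [([154.9, 167.6], 0.73), ([246.0, 176.6], 0.7), ([247.0, 167.5], 0.69), ([260.4, 158.5], 0.64), ([269.9, 173.6], 0.61), ([178.3, 166.3], 0.49), ([153.7, 161.4], 0.49), ([279.3, 167.0], 0.37)]
side seat0 [([248.3, 179.9], 0.69), ([269.0, 186.5], 0.66), ([246.0, 190.3], 0.59), ([255.3, 171.0], 0.58)]
top lens_center [([170.1, 176.4], 0.73)]
top foot0 [([175.3, 187.3], 0.75), ([157.8, 180.3], 0.62), ([183.0, 165.6], 0.6)]
top seat0 []
[0.52291875 0.09039021 0.09195668]
pred feet [[271.6, 174.3], [246.5, 168.0], [243.3, 176.7]] center [[256.5 169.9]]
pred seats [[271.4, 188.6], [246.6, 182.1], [243.5, 191.1]]
```

Call:
{"method": "drive_tool", "body": {
  "plan": [
    [0,10,0.2,0,0,0,40],
    [0,20,0.2,0,0,0,40],
    [0,28,0.2,0,0,0,40],
    [0,34,0.2,0,0,0,40],
    [0,34,0.2,0,0,0,40],
    [0,34,0.2,0,0,0,40]
  ]
}}

```text
time: 16.25
position: [0.5229, 0.0901, 0.0575]
tool_rot: [0.699, -0.106, 0.106, -0.699]
ft_force: [0.2, -0.2, -1.3]
grip_width: 0.0536
```

```bash
python3 st.py;python3 go.py 72.8 523.5 90.6 56
python3 - <<'E'
from h import *
a=camera('side'); cv2.imwrite(f'pics/side8.png',a)
for t in ('foot0','seat0'): print(t,[(np.round(r['location'],1).tolist(),round(r['conf'],2)) for r in mark_of('side',t)])
E
```

```text
t 16.25 pos [522.94  90.08  57.48] stand-frame mm [-0.51 55.42 57.48] F tool [ 0.22  1.32 -0.11] Mom [-0.04  0.01 -0.03] w 53.57547626212252
t 16.25 pos [522.9  90.1  57.5] q [-0.   0.7  1.8 -0.   0.7 -1.3] F [ 0.2 -0.2 -1.3] w 53.57547626212252 jaw deg 72.73910264366158 tooly [-0.  0. -1.]
rot [ 0.  -0.1 -0. ]
rot [  0.1 179.9   0. ]
[523.5  90.6  56. ] shift [0.4 1.5 0.7]
foot0 [([273.8, 185.4], 0.73), ([154.2, 170.7], 0.71), ([246.6, 191.6], 0.7), ([176.2, 165.1], 0.58), ([153.2, 160.2], 0.53), ([250.3, 178.5], 0.52), ([278.6, 165.2], 0.52)]
seat0 [([244.8, 180.8], 0.79), ([246.0, 188.9], 0.69), ([271.3, 186.2], 0.68)]
```

Call:
{"method": "drive_tool", "body": {
  "plan": [
    [0.2,1,0.7,0,0,0,40],
    [0.3,2,0.7,0,0,0,40],
    [0.3,3,0.7,0,0,0,40],
    [0.3,3,0.7,0,0,0,40]
  ]
}}

```text
time: 16.8
position: [0.5235, 0.0907, 0.0548]
tool_rot: [0.699, -0.106, 0.106, -0.699]
ft_force: [0.3, 0.5, -1.2]
grip_width: 0.0537
```

```bash
python3 st.py
```

```text
t 16.8 pos [523.45  90.71  54.77] stand-frame mm [-0.21 56.18 54.77] F tool [0.16 1.23 0.59] Mom [ 0.02  0.02 -0.03] w 53.710762227856236
```

Call:
{"method": "drive_tool", "body": {
  "plan": [
    [0,0.5,0,0,0,0,40],
    [0,1,0,0,0,0,40],
    [0,1,0,0,0,0,40]
  ]
}}

```text
time: 17.1
position: [0.5235, 0.0907, 0.0539]
tool_rot: [0.699, -0.106, 0.106, -0.699]
ft_force: [-0.8, -0.3, -1.0]
grip_width: 0.0536
```

```bash
python3 st.py
```

```text
t 17.1 pos [523.53  90.65  53.91] stand-frame mm [-0.12 56.14 53.91] F tool [-0.62  0.97 -0.55] Mom [-0.02 -0.04  0.03] w 53.61867745263271
```

Call:
{"method": "drive_tool", "body": {
  "plan": [
    [0,0.5,0,0,0,0,40],
    [0,1,0,0,0,0,40],
    [0,1,0,0,0,0,40]
  ]
}}

```text
time: 17.4
position: [0.5237, 0.0907, 0.0534]
tool_rot: [-0.699, 0.106, -0.106, 0.699]
ft_force: [-1.3, -1.5, 5.2]
grip_width: 0.0538
```

```bash
python3 st.py
```

```text
t 17.4 pos [523.66  90.66  53.39] stand-frame mm [ 0.   56.19 53.39] F tool [-0.81 -5.24 -1.82] Mom [ 0.06 -0.04  0.38] w 53.81130817758423
```

Call:
{"method": "drive_tool", "body": {
  "plan": [
    [0,0.5,0,0,0,0,40],
    [0,0.5,0,0,0,0,40]
  ]
}}

```text
time: 17.6
position: [0.5237, 0.0907, 0.0533]
tool_rot: [-0.699, 0.106, -0.106, 0.699]
ft_force: [-0.8, -0.4, 7.1]
grip_width: 0.0538
```

```bash
python3 st.py
```

```text
t 17.6 pos [523.73  90.66  53.27] stand-frame mm [ 0.06 56.21 53.27] F tool [-0.64 -7.13 -0.58] Mom [ 0.01 -0.02  0.39] w 53.77587878812425
```

Call:
{"method": "drive_tool", "body": {
  "plan": [
    [-0.5,0,0,0,0,0,40],
    [-1,0,0,0,0,0,40],
    [-1,0,0,0,0,0,40]
  ]
}}

```text
time: 17.9
position: [0.5232, 0.0906, 0.053]
tool_rot: [0.699, -0.105, 0.106, -0.699]
ft_force: [1.1, -2.2, 5.7]
grip_width: 0.054
```

```bash
python3 st.py
```

```text
t 17.9 pos [523.24  90.56  53.04] stand-frame mm [-0.37 55.97 53.04] F tool [ 1.7  -5.67 -1.76] Mom [-0.25 -0.05  0.08] w 54.000942371144724
```

Call:
{"method": "drive_tool", "body": {
  "plan": [
    [-0.5,0,0,0,0,0,40],
    [-1,0,0,0,0,0,40],
    [-1,0,0,0,0,0,40]
  ]
}}

```text
time: 18.2
position: [0.5219, 0.0909, 0.0524]
tool_rot: [0.699, -0.106, 0.106, -0.699]
ft_force: [0.6, -4.5, 4.5]
grip_width: 0.054
```

```bash
python3 st.py
```

```text
t 18.2 pos [521.91  90.93  52.43] stand-frame mm [-1.75 55.93 52.43] F tool [ 1.9  -4.46 -4.14] Mom [-0.64 -0.04 -0.22] w 53.96568893364631
```

Call:
{"method": "drive_tool", "body": {
  "plan": [
    [0,0,-0.5,0,0,0,40],
    [0,0,-1,0,0,0,40],
    [0,0,-1,0,0,0,40]
  ]
}}

```text
time: 18.5
position: [0.5216, 0.0906, 0.0523]
tool_rot: [-0.699, 0.106, -0.106, 0.699]
ft_force: [1.3, -1.4, 3.2]
grip_width: 0.0539
```

```bash
python3 st.py
```

```text
t 18.5 pos [521.57  90.61  52.25] stand-frame mm [-1.98 55.52 52.25] F tool [ 1.71 -3.18 -0.98] Mom [-0.12 -0.05 -0.16] w 53.91006097088466
```

Call:
{"method": "drive_tool", "body": {
  "plan": [
    [0,0,-0.3,0,0,0,40],
    [0,0,-0.3,0,0,0,40],
    [0,0,-0.3,0,0,0,40]
  ],
  "newtons": 3
}}

```text
time: 18.8
position: [0.5213, 0.0903, 0.0521]
tool_rot: [-0.699, 0.106, -0.106, 0.699]
ft_force: [1.7, 0.5, 0.4]
grip_width: 0.054
```

```bash
python3 st.py
```

```text
t 18.8 pos [521.29  90.34  52.12] stand-frame mm [-2.17 55.18 52.12] F tool [ 1.48 -0.43  0.98] Mom [ 0.15 -0.02 -0.15] w 54.00130253676595
```

Call:
{"method": "drive_tool", "body": {
  "plan": [
    [0,0,0,0,0,0,56],
    [0,0,0,0,0,0,58],
    [0,0,0,0,0,0,66],
    [0,0,0,0,0,0,74],
    [0,0,0,0,0,0,74]
  ]
}}

```text
time: 19.3
position: [0.5211, 0.0901, 0.0523]
tool_rot: [0.699, -0.106, 0.106, -0.699]
ft_force: [-1.1, -0.3, -0.9]
grip_width: 0.0715
```

```bash
python3 st.py
python3 - <<'E'
from h import *
cv2.imwrite('pics/side9.png',camera('side'))
for t in ('foot0','seat0','lens_center'): print(t,[(np.round(r['location'],1).tolist(),round(r['conf'],2)) for r in mark_of('side',t)])
E
```

```text
t 19.3 pos [521.09  90.06  52.3 ] stand-frame mm [-2.28 54.86 52.3 ] F tool [-0.93  0.95 -0.65] Mom [-0.05  0.01  0.01] w 71.47540752767902
foot0 [([176.9, 167.7], 0.79), ([247.1, 187.7], 0.74), ([248.4, 146.0], 0.66), ([271.5, 188.8], 0.62), ([257.7, 157.4], 0.6), ([152.1, 161.3], 0.53), ([154.8, 169.3], 0.53), ([247.5, 181.3], 0.44), ([274.4, 166.0], 0.4)]
seat0 [([243.4, 186.4], 0.88), ([247.3, 180.2], 0.84), ([270.1, 187.9], 0.56)]
lens_center [([167.4, 164.3], 0.79), ([266.0, 159.5], 0.61), ([256.9, 184.0], 0.5)]
```

Call:
{"method": "drive_tool", "body": {
  "plan": [
    [0,0,0,0,0,0,80],
    [0,-30,0,0,0,0,80],
    [0,-80,0,0,0,0,80],
    [0,-130,0,0,0,0,80],
    [0,-130,50,0,0,0,80],
    [-20,-130,100,0,0,0,80],
    [-40,-130,150,0,0,0,80],
    [-60,-130,200,0,0,0,80],
    [-60,-130,250,0,0,0,80],
    [-60,-130,250,0,0,0,80]
  ]
}}

```text
time: 20.5
position: [0.5384, 0.3518, 0.1826]
tool_rot: [-0.698, 0.104, -0.105, 0.7]
ft_force: [0.2, -0.6, 0.1]
grip_width: 0.08
```

```bash
python3 st.py
python3 - <<'E'
from h import *
p=[.507,.037,-.301];c,s=np.cos(p[2]),np.sin(p[2]);W=lambda x,y,z:[p[0]+c*x-s*y,p[1]+s*x+c*y,z]
L=[]
for n,(x,y) in (('side',(220,165)),('top',(225,165))):
    a=camera(n); cv2.imwrite(f'pics/{n}10.png',a)
    for t in ('lens_center','foot0','cell_center','cell_nub','cell_home'): print(n,t,[(np.round(r['location'],1).tolist(),round(r['conf'],2)) for r in mark_of(n,t)])
    S=[W(0,.055,.062)]+[W(.038*np.cos(q),.055+.038*np.sin(q),.053) for q in np.radians([0,140,-140])]+[W(0,-.055,.025)]
    print(proj(n,S).round(1).tolist())
    L.append(cv2.resize(a[y:y+75,x:x+80 if n=='side' else x+85],(400,375 if n=='side' else 353),interpolation=cv2.INTER_CUBIC))
L[1]=cv2.copyMakeBorder(L[1],0,22,0,0,0)
cv2.imwrite('pics/fin.png',np.hstack(L))
E
```

```text
t 20.5 pos [538.45 351.84 182.56] stand-frame mm [-63.31 310.01 182.56] F tool [ 0.35 -0.11 -0.55] Mom [ 0.04 -0.03  0.03] w 80.03800802614406
side lens_center [([263.5, 159.9], 0.72), ([166.0, 164.8], 0.63), ([256.2, 181.5], 0.51)]
side foot0 [([247.6, 183.4], 0.82), ([250.3, 164.5], 0.76), ([268.1, 186.2], 0.75), ([246.5, 191.8], 0.74), ([256.8, 159.0], 0.68), ([153.9, 171.3], 0.62), ([152.6, 161.5], 0.58)]
side cell_center [([250.2, 221.3], 0.51)]
side cell_nub [([248.6, 211.2], 0.62), ([249.7, 144.3], 0.46)]
side cell_home [([250.5, 219.3], 0.79), ([326.1, 290.5], 0.71)]
[[256.5, 184.3], [271.4, 188.6], [246.6, 182.1], [243.5, 191.1], [249.7, 219.8]]
top lens_center [([172.1, 176.9], 0.49)]
top foot0 [([162.8, 271.9], 0.87), ([244.3, 205.9], 0.84), ([261.2, 208.8], 0.82), ([151.1, 298.4], 0.76), ([171.2, 297.8], 0.66), ([182.0, 169.8], 0.64), ([169.3, 189.2], 0.56), ([160.6, 180.3], 0.52)]
top cell_center [([291.1, 207.1], 0.69)]
top cell_nub [([280.3, 207.3], 0.54)]
top cell_home [([249.7, 193.4], 0.66)]
[[253.6, 194.2], [258.2, 181.3], [241.4, 202.3], [259.1, 208.0], [292.7, 208.8]]
```

View pics/fin.png

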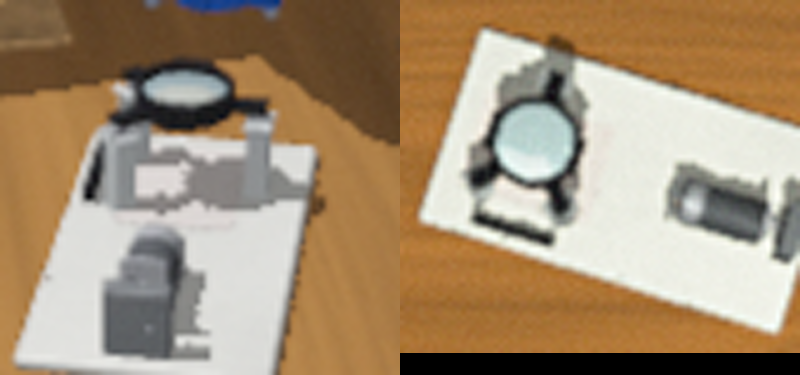

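```bash
sed -n '/^o=\[\]/,$!p' fit2.py > f3.py
cat >> f3.py <<'E'
im={n:cv2.imread(f'pics/{n}10.png').astype(int) for n in ('top','side')}
LH=[m+[0,0,.043] for m in LENS]
def lm2(a):   # dark frame/lugs plus hole-filled glass
    d=(a.mean(2)<48).astype(np.uint8)
    k,l,st,_=cv2.connectedComponentsWithStats(d); d=(l==1+st[1:,4].argmax()).astype(np.uint8)
    c,_=cv2.findContours(d,cv2.RETR_EXTERNAL,cv2.CHAIN_APPROX_NONE); cv2.drawContours(d,c,-1,1,-1); return d*1.
for n,b,h in (('top',(236,172,32,42),[.5209,.0909]),('side',(238,172,38,26),[.5236,.0888])):
    m,s=run(n,LH,b,lm2,[.522,.090,-.3])
    g=sil(n,h+[-.3016],LH,b); print('cost at home (own-cam stand)',((g-m)**2).sum().round(1))
    for dz in (-.003,0,.003,.006):   # height/tilt sensitivity
        print(dz,[((sil(n,h+[-.3],[q+[0,0,dz+tx*0] for q in LH],b)-m)**2).sum().round(1) for tx in (0,)])
    ys,xs=np.nonzero(m); print('obs bbox',xs.min()+b[0],xs.max()+b[0],ys.min()+b[1],ys.max()+b[1]); ys,xs=np.nonzero(g>.5);print('home bbox',xs.min()+b[0],xs.max()+b[0],ys.min()+b[1],ys.max()+b[1])
E
python3 f3.py
```

```text
top [ 0.5243  0.0885 -0.2412] 341.2 17.0 374.2
cost at home (own-cam stand) 344.1
-0.003 [np.float64(342.5)]
0 [np.float64(343.4)]
0.003 [np.float64(345.4)]
0.006 [np.float64(348.8)]
obs bbox 256 258 181 187
home bbox 239 263 180 210
side [ 0.523   0.093  -0.2762] 197.9 95.0 307.3
cost at home (own-cam stand) 201.4
-0.003 [np.float64(206.5)]
0 [np.float64(201.4)]
0.003 [np.float64(205.4)]
0.006 [np.float64(243.6)]
obs bbox 243 272 184 190
home bbox 242 273 178 191
```

```bash
sed -i '/^def lm2/,$d' f3.py
cat >> f3.py <<'E'
GL=[np.c_[.0215*np.cos(t),.0215*np.sin(t),0*t+.069]]
dk=lambda a:np.clip((95-a.mean(2))/45.,0,1)
def mod(n,p,b,dz=0): return np.clip(sil(n,p,[q+[0,0,dz] for q in LH],b)-sil(n,p,[q+[0,0,dz] for q in GL],b),0,1)
for n,b,h in (('top',(236,176,30,34),[.5209,.0909,-.2998]),('side',(238,172,38,22),[.5236,.0888,-.304])):
    x0,y0,w,hh=b; m=dk(im[n][y0:y0+hh,x0:x0+w]); f=lambda p:((mod(n,p[:3],b,p[3] if len(p)>3 else 0)-m)**2).sum()
    best=[minimize(f,p0,method='Nelder-Mead',options=dict(initial_simplex=np.array(p0)+np.vstack([np.zeros(3),np.diag([.004,.004,.1])]))) for p0 in (h,[.522,.09,-.25])]
    r=min(best,key=lambda r:r.fun); d=r.x-h
    print(n,r.x,r.fun.round(1),'home cost',f(h).round(1),'sum',m.sum().round(0),'d stand mm',(np.array([.955*d[0]-.2965*d[1],.2965*d[0]+.955*d[1]])*1e3).round(1),'yaw',d[2].round(3))
    print([(z,f(list(h)+[z]).round(1)) for z in (-.004,-.002,0,.002,.004)])
E
python3 f3.py
```

```text
top [ 0.5214  0.0906 -0.3048] 34.7 home cost 36.8 sum 105.0 d stand mm [ 0.6 -0.1] yaw -0.005
[(-0.004, np.float64(42.8)), (-0.002, np.float64(39.8)), (0, np.float64(36.8)), (0.002, np.float64(35.6)), (0.004, np.float64(36.6))]
side [ 0.523   0.0904 -0.3   ] 112.1 home cost 119.1 sum 308.0 d stand mm [-1.   1.3] yaw 0.004
[(-0.004, np.float64(218.3)), (-0.002, np.float64(159.3)), (0, np.float64(119.1)), (0.002, np.float64(121.1)), (0.004, np.float64(148.7))]
```

```bash
python3 -c "
from rig import *
print(hand_in(), get_obs()['time'])"
```

```text
the job is handed in; nothing more can be done
the job is handed in; nothing more can be done
```

The smaller cell is in the holder and the lens is on its three posts. I handed the job in at about 21 s of the 61 s allowed. No verdict came back, so the checks below are mine.

**Cell:** I pushed the spring plate in by about 10 mm (5 N felt), lowered the cell behind the end wall and let it go. In the pictures afterwards it lies in line with the holder. The networks put its centre within about 1 px of home just after release, but in the last look they were about 2 px apart in the side view. I had no direct reading of the spring plate or the nub gap.

**Lens:** First contact was about 1 mm high, on feet 1 and 2. I moved it about 2 mm along the stand's -x and slightly along -y while feeling the force, until it sank to 52.1 mm tool height, where 52 was expected. Measured forces on the tool peaked near 7 N. I then let go with a 3 N grip.

**Last checks:**
- **Top camera:** the outline fit put the lens 0.6 mm and 0.1 mm from home, with a heading error of 0.005 rad.
- **Side camera:** the fit was poorer, at -1.0 mm and +1.3 mm. It disagrees a little with the top camera, within its roughly 2 mm calibration. A lens riding slightly high would look much the same in that view.
- **Foot contact:** I could not measure the contact of each ball foot directly. The lens looked level in the final picture.
- **Rest of the desk:** nothing else was touched, and the arm ended clear of the stand.

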